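Sort the tested sample jars and stack the dishes

ROBOT

A 7-joint arm with a two-finger parallel gripper is mounted at the origin on the work surface. World frame = base frame: x ahead of the robot, y to its left, z up, the work surface at z = 0. Lengths are in m, angles in rad, forces in N, time in s.
With the tool pointing down it reaches from about 0.35 to 0.775 m from the base axis. Payload 3.1 kg.
Tool frame: the origin (TCP) lies midway between the tips of the shut fingers; the grasp point (between the pads) lies 19 mm behind it (ctrl.grip_point_offset is the distance from the TCP to the grasp point, in m); z points along the fingers, y is the line along which they close (so a half turn about z gives the same grasp; the last joint's range is limited). The gripper opens to 85 mm and grips with 20 to 120 N. Pads are 22 mm wide; open, the fingers measure 114 mm over their backs; the gripper's body (76 mm by 85 mm) begins 54 mm behind the grasp point. The pads swing forward as they close: fully open they stand 13 mm farther back than shut.
Start: joints at [-1.36, 0.311, 0.014, 1.512, -0.004, 1.319, -0.027], TCP at [0.138, 0.533, 0.201] pointing down, gripper open.
Joint ranges: [-2.7, 2.7], [-0.3, 1.91], [-1.27, 1.3], [0.12, 2.57], [-1.44, 4.58], [0.2, 2.03], [-3.05, 3.05]. Speed limits (rad/s): [2.79, 2.79, 3.14, 3.14, 3.14, 3.14, 3.14].

INTERFACE

Orientations are given as [roll, pitch, yaw] about the fixed x, y, z axes, in that order (R = Rz(yaw) Ry(pitch) Rx(roll)).
In Python, from cell import ctrl gives the robot as it stands.
- The arm moves only by the tool send_rows, never from a script. Its argument "motion" is one flat list of numbers, 7 for each row, row after row: the shift along the world's x, y, z in cm, then the turn, a rotation vector about the world's x, y, z in degrees, then the opening, from 0 (shut) to 1 (fully open). In form: [tx, ty, tz, wx, wy, wz, claw, tx, ty, tz, wx, wy, wz, claw, ...]. A call has 1 to 20 rows; each row shifts and turns the commanded pose from where the row before left it; what a row does not reach is not made up. A row lasts 1/10 s, in which the tool goes at most 50 mm and 8.59 degrees, less where a joint would pass 70% of its speed; a pose out of reach is approached as far as the arm can. A call is refused whole if a number of a shift passes 5 or a number of a turn 8.59, either way. A call with a gripper value outside its range is refused whole. The fingers move at their own pace and stop on an object; "grip_force" is the grip in N (left out, the last holds). Time passes only in rows, so rows that do not move let the fingers close. It gives the time, the measured TCP pose, the force, the opening and the grip force at its end, in the units of the state.
- ctrl.get_state(): the state, without advancing time (a new reading comes with each control period).
- ctrl.camera(name): name is "side" or "top" or "wrist"; returns the picture (384x512x3 uint8, red, green, blue); there is no depth.
- ctrl.camera_info(name): a dict with "K" (3x3 intrinsics, pixels), "dist" ([k1, k2, p1, p2, k3] as OpenCV has them; the pictures are not rectified), "xyz" and "rotation" of the camera in the world. Camera axes: x right, y up, looking along -z (the intrinsics and any distortion apply to the point x, -y, -z); pixel columns grow to the right and rows downward; lengths in m; the calibration is good to about 2 mm. A picture is of the moment at which its call begins: read the wrist's pose just before it. camera_info takes no time and is no camera call; for the wrist camera it gives the pose at the moment of the call.
- ctrl.close_job(): hands the job in; it is judged then, once.
The state is a dict: "clock": time; "qpos": joint angles; "joint_vel": joint speeds; "joint_torque": joint torques, N m; "tcp_pos": TCP position; "eef_rot": TCP orientation; "ft_force": force on the tool from outside, world axes, zero at the start; "torque": the same for the moment, N m; "grip_width": finger opening in m; "grip_force": force on a finger pad.
Only numpy, scipy, OpenCV 4.12 (cv2) and the standard library are available. Lean on these libraries where they do the work, as an engineer would, in place of code of your own. Each camera call takes 0.05 s, during which the arm holds its last target. There are 200 camera calls.

TASK

The moisture test is over, so clear the bench: stand every jar with a round green tag on its cap upright in a nest of the tray with the round mark, and every jar with a red bar tag upright in a nest of the tray with the bar mark, one jar to a nest. Stack the empty porcelain dishes, nested squarely one inside the other, in the dish that stands on the cork mat, which stays there. Set everything down rather than dropping it, and leave the other things where they are.

Things in the scene. Friction and masses are not known exactly. Their poses are not given: they have to be found in the camera images.
- jar_1: squat white plastic jar, body 54 mm across and 42 mm tall, with a grey screw cap 58 mm across from 44 to 62 mm height (overall height 62), about 120 g; on top of the cap a round green tag 26 mm across (passed). Round about its axis. Origin at the centre of its underside, z up. May be absent
- jar_2: squat white plastic jar, body 54 mm across and 42 mm tall, with a grey screw cap 58 mm across from 44 to 62 mm height (overall height 62), about 120 g; on top of the cap a round green tag 26 mm across (passed). Round about its axis. Origin at the centre of its underside, z up. May be absent
- jar_3: squat white plastic jar, body 54 mm across and 42 mm tall, with a grey screw cap 58 mm across from 44 to 62 mm height (overall height 62), about 120 g; on top of the cap a round green tag 26 mm across (passed). Round about its axis. Origin at the centre of its underside, z up. May be absent
- jar_4: squat white plastic jar, body 54 mm across and 42 mm tall, with a grey screw cap 58 mm across from 44 to 62 mm height (overall height 62), about 120 g; on top of the cap a red bar tag 46 x 10 mm (rejected). Round about its axis. Origin at the centre of its underside, z up. May be absent
- jar_5: squat white plastic jar, body 54 mm across and 42 mm tall, with a grey screw cap 58 mm across from 44 to 62 mm height (overall height 62), about 120 g; on top of the cap a red bar tag 46 x 10 mm (rejected). Round about its axis. Origin at the centre of its underside, z up. May be absent
- jar_6: squat white plastic jar, body 54 mm across and 42 mm tall, with a grey screw cap 58 mm across from 44 to 62 mm height (overall height 62), about 120 g; on top of the cap a red bar tag 46 x 10 mm (rejected). Round about its axis. Origin at the centre of its underside, z up. May be absent
- dish_0: stands on the cork mat, bottom of the stack: white porcelain dish 45 mm tall: foot 36 mm across, tapering out to 57 mm at 33 mm height, above that a straight lip 63 mm across (55 inside), wall 2.5 mm, inside floor 20 mm above the underside, about 90 g; nested dishes sit 20 mm above one another. Origin at the centre of its underside, z up. Always present
- dish_1: empty dish standing on the bench: white porcelain dish 45 mm tall: foot 36 mm across, tapering out to 57 mm at 33 mm height, above that a straight lip 63 mm across (55 inside), wall 2.5 mm, inside floor 20 mm above the underside, about 90 g; nested dishes sit 20 mm above one another. Origin at the centre of its underside, z up. May be absent; same shape as the one on the mat
- dish_2: empty dish standing on the bench: white porcelain dish 45 mm tall: foot 36 mm across, tapering out to 57 mm at 33 mm height, above that a straight lip 63 mm across (55 inside), wall 2.5 mm, inside floor 20 mm above the underside, about 90 g; nested dishes sit 20 mm above one another. Origin at the centre of its underside, z up. May be absent; same shape as the one on the mat
- dish_3: empty dish standing on the bench: white porcelain dish 45 mm tall: foot 36 mm across, tapering out to 57 mm at 33 mm height, above that a straight lip 63 mm across (55 inside), wall 2.5 mm, inside floor 20 mm above the underside, about 90 g; nested dishes sit 20 mm above one another. Origin at the centre of its underside, z up. May be absent; same shape as the one on the mat
- mat: round cork mat, 76 mm across, 4 mm thick, fixed on the bench; origin at the centre of its underside
- pass_tray: fixed low white tray, its three open nests in a row along its own x axis: each 72 x 72 mm, floor 4 mm thick, walls 4 mm thick rising to 16 mm above the bench, nest centres 76 mm apart; a flat tab 50 mm long at its +x end (away from the robot) carries a black round mark. Origin at the centre of its underside
- pass_tray_0 (a point): centre of nest 0 of the pass tray, 1 mm above the nest floor (5 mm above the bench); x and y axes along the tray's
- pass_tray_1 (a point): centre of nest 1 of the pass tray, 1 mm above the nest floor (5 mm above the bench); x and y axes along the tray's
- pass_tray_2 (a point): centre of nest 2 of the pass tray, 1 mm above the nest floor (5 mm above the bench); x and y axes along the tray's
- reject_tray: fixed low white tray, its three open nests in a row along its own x axis: each 72 x 72 mm, floor 4 mm thick, walls 4 mm thick rising to 16 mm above the bench, nest centres 76 mm apart; a flat tab 50 mm long at its +x end (away from the robot) carries a black bar mark. Origin at the centre of its underside
- reject_tray_0 (a point): centre of nest 0 of the reject tray, 1 mm above the nest floor (5 mm above the bench); x and y axes along the tray's
- reject_tray_1 (a point): centre of nest 1 of the reject tray, 1 mm above the nest floor (5 mm above the bench); x and y axes along the tray's
- reject_tray_2 (a point): centre of nest 2 of the reject tray, 1 mm above the nest floor (5 mm above the bench); x and y axes along the tray's
- petri: bystander: flat glass petri dish 72 mm across, 16 mm tall, standing among the jars; origin at the centre of its underside
- weight: bystander: brass weight with a knob, 32 mm across, 39 mm tall, standing among the jars; origin at the centre of its underside
- reagent_a: bystander: amber bottle 72 mm across, 150 mm tall, outside the tray at the side of the bench; origin at the centre of its underside
- reagent_c: bystander: amber bottle 72 mm across, 130 mm tall, outside the tray at the side of the bench; origin at the centre of its underside

How it is judged:
By the outcome, as a careful person would: the job done as asked, in the order asked, and still so for the second after the job is handed in, with the robot touching nothing.
Of jar_1, jar_2, jar_3, jar_4, jar_5, jar_6 only 4 to 6 are there at a start; the rules pass over those that are not, and their reading is None.
Of dish_1, dish_2, dish_3 only 2 to 3 are there at a start; the rules pass over those that are not, and their reading is None.
At some moment in a run one of jar_1, jar_2, jar_3, jar_4, jar_5, jar_6, dish_1, dish_2, dish_3 may be knocked a few centimetres aside while the robot is not near it.
It also fails if it takes over 210 s, if anything falls off the work surface, if the arm or the gripper's body presses on something with over 40 N, if the wrist force passes 120 N, or if a joint passes its speed limit or range.

## Working session

There is one attempt and no reset: what is moved stays moved. The work goes in short steps, Python scripts to look and compute and a tool call to move; the robot and the scene stay as the last step left them, time stands still between calls to the robot, and variables do not carry over. Pictures are saved under pics/ and viewed, at most 14 in all, crops included, and the job is handed in when it is done.

Besides the shell and the picture viewer there is one more tool, called after ">>>" by a JSON object that holds its "fn" and its "kwargs". send_rows: Moves the arm, as the interface text tells. Its arguments: {"type":"object","properties":{"motion":{"type":"array","items":{"type":"number"}},"grip_force":{"type":"number"}},"required":["motion"]}

```bash
ls; mkdir -p pics; cat > h.py <<'E'
import numpy as np, cv2
from cell import ctrl
def snap(n,f=None):
    im=ctrl.camera(n)
    if f: cv2.imwrite(f'pics/{f}.png',im[:,:,::-1])
    return im
def ray(n,uv,z,info=None):
    c=info or ctrl.camera_info(n)
    p=cv2.undistortPoints(np.array(uv,float).reshape(-1,1,2),np.array(c['K']),np.array(c['dist'])).reshape(-1,2)
    d=np.c_[p[:,0],-p[:,1],-np.ones(len(p))]@np.array(c['rotation']).T
    o=np.array(c['xyz']); t=(z-o[2])/d[:,2]
    return o+t[:,None]*d
E
python3 - <<'E'
from h import *
snap('top','t0');snap('side','s0')
s=ctrl.get_state();print({k:np.round(v,3) for k,v in s.items()})
for n in('top','side','wrist'):
    c=ctrl.camera_info(n);print(n,c)
E
```

```text
pics
{'clock': np.float64(0.1), 'qpos': array([-1.36 ,  0.312,  0.014,  1.513, -0.004,  1.319, -0.027]), 'joint_vel': array([ 0.002, -0.001,  0.   , -0.004,  0.   ,  0.001, -0.   ]), 'joint_torque': array([ 1.0000e-03, -3.8086e+01,  1.4700e-01, -2.3124e+01,  1.2000e-02,
        8.0000e-03,  0.0000e+00]), 'tcp_pos': array([0.137, 0.532, 0.2  ]), 'eef_rot': array([-3.139,  0.   ,  2.889]), 'ft_force': array([ 0.527, -0.36 , -0.297]), 'torque': array([ 0.022, -0.038,  0.045]), 'grip_force': np.float64(0.0), 'grip_width': np.float64(0.085)}
top {'K': array([[401.90835787,   0.        , 251.9859138 ],
       [  0.        , 401.90835787, 195.38746676],
       [  0.        ,   0.        ,   1.        ]]), 'dist': array([-0.07043034,  0.        ,  0.        ,  0.        ,  0.        ]), 'xyz': array([ 0.26065031, -0.01004751,  1.42303463]), 'rotation': array([ 0.20208511, -0.00234795, -1.57794851])}
side {'K': array([[424.86092875,   0.        , 255.26701436],
       [  0.        , 424.86092875, 189.48197073],
       [  0.        ,   0.        ,   1.        ]]), 'dist': array([0.00613314, 0.        , 0.        , 0.        , 0.        ]), 'xyz': array([0.05751211, 0.84805133, 0.91895183]), 'rotation': array([ 0.84142293, -0.01617651, -2.61392207])}
wrist {'K': array([[319.03425633,   0.        , 254.37144047],
       [  0.        , 319.03425633, 190.53159291],
       [  0.        ,   0.        ,   1.        ]]), 'dist': array([0.0019775, 0.       , 0.       , 0.       , 0.       ]), 'xyz': array([0.06354802, 0.55124811, 0.37279817]), 'rotation': array([-0.30515596,  0.00261253,  1.31903054])}
```

```bash
sed -i "s/@np.array(c\['rotation'\]).T/@Rot.from_euler('xyz',c['rotation']).as_matrix().T/; 1a from scipy.spatial.transform import Rotation as Rot" h.py; python3 - <<'E'
import cv2
for f in('t0','s0'):
    im=cv2.imread(f'pics/{f}.png'); cv2.imwrite(f'pics/{f}b.png',cv2.resize(im,(800,600),interpolation=cv2.INTER_CUBIC))
E
```

```text
(no output)
```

View pics/t0b.png

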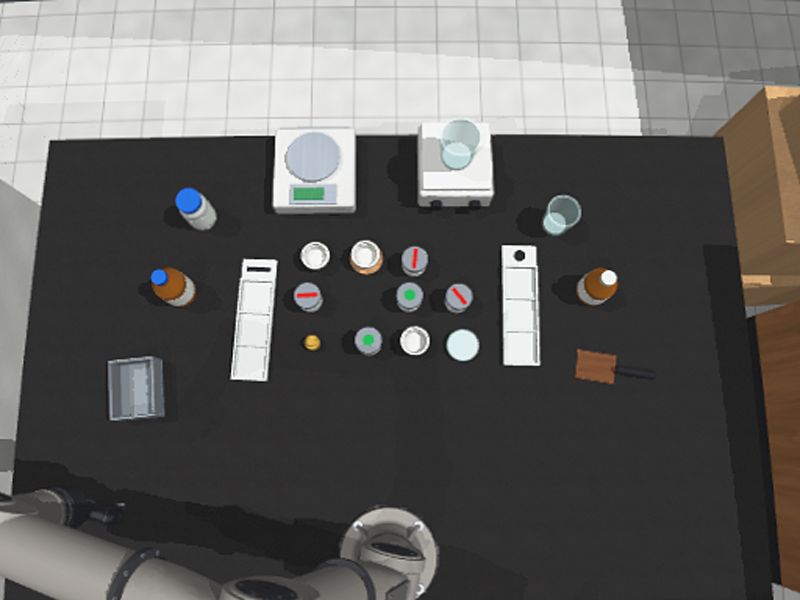

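View pics/s0b.png

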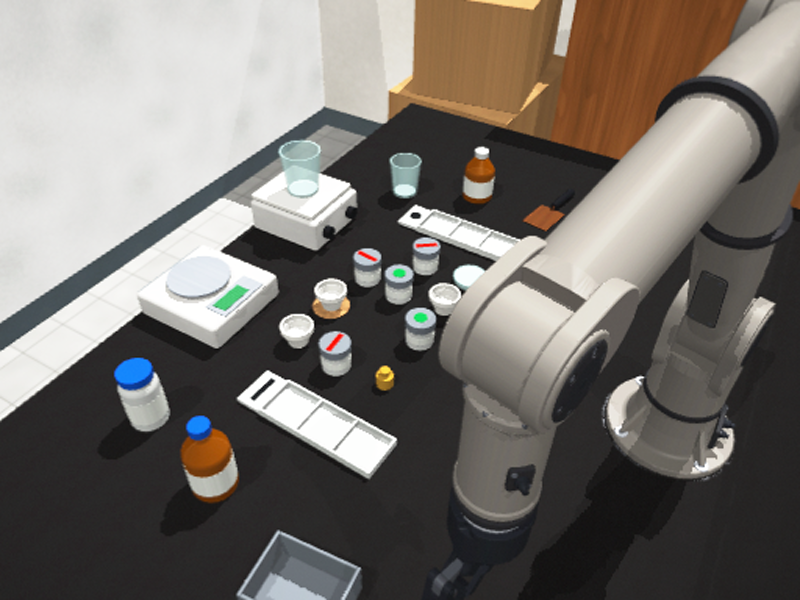

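Top view: 5 jars (red at (414,260), (308,296), (459,298); green at (409,295), (369,341)). There are 2 free dishes at (315,256) and (414,341), and the dish on the mat is at (365,257). The reject tray is on the left, and the pass tray, with the round mark, is on the right. The side view agrees.

```bash
cat > m.py <<'E'
from h import *
def blobs(m,lo,hi):
    n,l,st,c=cv2.connectedComponentsWithStats(m.astype(np.uint8))
    return [(c[i],st[i,4],l==i) for i in range(1,n) if lo<st[i,4]<hi]
def measure(n='top',im=None,info=None):
    im=snap(n) if im is None else im
    info=info or ctrl.camera_info(n)
    h=cv2.cvtColor(im,cv2.COLOR_RGB2HSV).astype(int);H,S,V=h[...,0],h[...,1],h[...,2]
    out=[]
    for name,m in(('green',(abs(H-70)<20)&(S>120)&(V>90)),('red',((H<6)|(H>173))&(S>150)&(V>120)),('brass',(abs(H-20)<7)&(S>150)&(V>120))):
        for c,a,_ in blobs(m,12,2500):
            p=ray(n,[c],.062 if name!='brass' else .035,info)[0]
            if .3<p[0]<.85 and abs(p[1])<.4: out.append((name,p[:2].round(4),int(a),c.round(1)))
    return out
E
python3 - <<'E'
from m import *
for n in('top','side'):
    im=cv2.cvtColor(cv2.imread(f'pics/{n[0]}0.png'),cv2.COLOR_BGR2RGB)
    print(n)
    for o in measure(n,im): print(o)
    h=cv2.cvtColor(im,cv2.COLOR_RGB2HSV);w=(h[...,1]<45)&(h[...,2]>175)
    for c,a,m in blobs(w,80,20000):
        p=ray(n,[c],.045)[0]
        if .3<p[0]<.85 and abs(p[1])<.4:
            k=cv2.findContours(m.astype(np.uint8),0,1)[0][0]
            if a>1200:
                b=cv2.boxPoints(cv2.minAreaRect(k)); q=cv2.approxPolyDP(k,6,True).reshape(-1,2)
                print('tray',a,c.round(1),b.round(1).tolist(),ray(n,q,.016)[:,:2].round(3).tolist())
            else:
                e=cv2.minEnclosingCircle(cv2.convexHull(k)); q=ray(n,k.reshape(-1,2),.045)
                cc=cv2.minEnclosingCircle(q[:,:2].astype(np.float32)); 
                print('white',a,c.round(1),p[:2].round(4),'circ',np.round(cc[0],4),round(cc[1],4))
E
```

```text
top
('green', array([0.8032, 0.1813]), 129, array([196.9, 124. ]))
('green', array([ 0.5646, -0.049 ]), 38, array([261.7, 188.2]))
('green', array([0.4643, 0.0423]), 40, array([235.3, 217. ]))
('red', array([ 0.648, -0.062]), 27, array([265.1, 165. ]))
('red', array([ 0.5611, -0.1595]), 30, array([293.5, 189. ]))
('red', array([0.5657, 0.1772]), 29, array([196.5, 188.3]))
('brass', array([0.4624, 0.1681]), 66, array([199.6, 218.9]))
white 148 [354.5 141.8] [ 0.7388 -0.3881] circ [ 0.7509 -0.3885] 0.0375
white 224 [201.  163.5] [0.6601 0.1654] circ [0.6624 0.1643] 0.0321
white 218 [233.  162.8] [0.662  0.0513] circ [0.6639 0.0501] 0.0325
tray 1534 [332.1 196.1] [[320.8999938964844, 157.0], [343.3999938964844, 156.6999969482422], [344.6000061035156, 233.0], [322.1000061035156, 233.3000030517578]] [[0.69, -0.269], [0.423, -0.261], [0.411, -0.339], [0.686, -0.346]]
white 93 [265.4 165.8] [ 0.6501 -0.0637] circ [ 0.6527 -0.0622] 0.0266
tray 1633 [162.2 205.4] [[147.3000030517578, 241.89999389648438], [154.1999969482422, 164.10000610351562], [176.89999389648438, 166.1999969482422], [169.89
[... 961 characters left out ...]
 [234.7 164.1] [ 0.6593 -0.0774] circ [ 0.6597 -0.0788] 0.0279
white 108 [255.1 174.9] [ 0.5737 -0.0644] circ [ 0.5747 -0.066 ] 0.0282
white 260 [211.4 185.7] [0.6633 0.0518] circ [0.6642 0.0515] 0.037
white 144 [268.8 203.3] [0.4721 0.0283] circ [0.4723 0.0276] 0.0281
white 300 [189.4 208.8] [0.6597 0.1695] circ [0.6596 0.1695] 0.0361
white 159 [213.9 219. ] [0.5749 0.1669] circ [0.5758 0.1661] 0.0281
white 82 [212.7 234.2] [0.545  0.2166] circ [0.5488 0.2134] 0.0234
tray 2428 [204.1 269.8] [[151.1999969482422, 255.39999389648438], [165.60000610351562, 230.1999969482422], [253.5, 280.29998779296875], [239.1999969482422, 305.5]] [[0.661, 0.34], [0.386, 0.354], [0.381, 0.276], [0.656, 0.265]]
```

```bash
python3 - <<'E'
from m import *
im=cv2.imread('pics/t0.png')[:,:,::-1]
h=cv2.cvtColor(np.ascontiguousarray(im),cv2.COLOR_RGB2HSV);w=(h[...,1]<45)&(h[...,2]>140)
for c,a,m in blobs(w,1200,2500):
    k=cv2.findContours(m.astype(np.uint8),0,1)[0][0]
    p=ray('top',[c],.01)[0]
    if not .3<p[0]<.7: continue
    b=cv2.boxPoints(cv2.minAreaRect(k)); b=b[np.argsort(b[:,1])]
    far=ray('top',b[:2],.004)[:,:2];near=ray('top',b[2:]+[0,.5],.016)[:,:2]
    f,n=far.mean(0),near.mean(0);L=np.linalg.norm(f-n);u=(f-n)/L
    print('L',L,'w',np.linalg.norm(near[0]-near[1]),'ang',np.degrees(np.arctan2(u[1],u[0])))
    for d in(40,116,192):print((n+u*(d/1000+(L-.282)/2)).round(4))
E
cat > st.py <<'E'
from m import *
import sys
def go(*t):
    s=ctrl.get_state();p=s['tcp_pos'];print('t',round(s['clock'],2),'tcp',np.round(p*100,2),'d cm',np.round((np.array(t)-p)*100,2),'rot',np.round(np.degrees(s['eef_rot']),1),'F',np.round(s['ft_force'],1),'w',round(s['grip_width'],4))
E
```

```text
L 0.2855265225274891 w 0.0815457251977572 ang -2.335517828775891
[ 0.4511 -0.3031]
[ 0.5271 -0.3062]
[ 0.603  -0.3093]
L 0.2876771998125175 w 0.08232186427005012 ang -2.2126706845027857
[0.4221 0.3109]
[0.498 0.308]
[0.574 0.305]
```

>>> {"fn": "send_rows", "kwargs": {"motion": [3.06,-2.53,0,0,0,1.03,0.85,3.06,-2.53,0,0,0,1.03,0.85,3.06,-2.53,0,0,0,1.03,0.85,3.06,-2.53,0,0,0,1.03,0.85,3.06,-2.53,0,0,0,1.03,0.85,3.06,-2.53,0,0,0,1.03,0.85,3.06,-2.53,0,0,0,1.03,0.85,3.06,-2.53,0,0,0,1.03,0.85,3.06,-2.53,0,0,0,1.03,0.85,3.06,-2.53,0,0,0,1.03,0.85,3.06,-2.53,0,0,0,1.03,0.85,3.06,-2.53,0,0,0,1.03,0.85,3.06,-2.53,0,0,0,1.03,0.85,3.06,-2.53,0,0,0,1.03,0.85,0,0,0,0,0,0,0.85,0,0,0,0,0,0,0.85], "grip_force": 40}}

```text
clock: 1.7
tcp_pos: [0.5661, 0.1769, 0.1999]
eef_rot: [-3.141, -0.002, 3.137]
ft_force: [-0.3, 0.5, 0.1]
grip_width: 0.0726
grip_force: 0.0
```

```bash
python3 - <<'E'
from st import *
snap('wrist','w1'); print(ctrl.camera_info('wrist')['xyz'])
go(.566,.178,.034)
for o in measure('wrist'):print(o)
for o in measure('top'):print(o)
E
```

```text
[0.48923338 0.17858804 0.37317279]
t 1.75 tcp [56.52 17.87 20.  ] d cm [  0.08  -0.07 -16.6 ] rot [ 1.800e+02 -1.000e-01  1.799e+02] F [-0.2  0.4 -0.6] w 0.0723
('green', array([0.4643, 0.0418]), 639, array([102.7,  62.1]))
('green', array([ 0.5648, -0.0498]), 481, array([ 25.2, 169.8]))
('green', array([0.7915, 0.18  ]), 55, array([254.4, 351.9]))
('red', array([0.5653, 0.1788]), 368, array([253.5, 170.6]))
('red', array([ 0.6486, -0.062 ]), 303, array([ 30.3, 245.4]))
('brass', array([0.4654, 0.1703]), 823, array([245.1,  65.9]))
('green', array([0.8032, 0.1813]), 129, array([196.9, 124. ]))
('green', array([ 0.5644, -0.0492]), 37, array([261.7, 188.3]))
('green', array([0.4643, 0.0423]), 40, array([235.3, 217. ]))
('red', array([ 0.648, -0.062]), 27, array([265.1, 165. ]))
('red', array([ 0.5606, -0.1598]), 31, array([293.6, 189.2]))
('red', array([0.5658, 0.1722]), 23, array([198. , 188.3]))
('brass', array([0.4635, 0.1621]), 36, array([201.3, 218.6]))
```

View pics/w1.png

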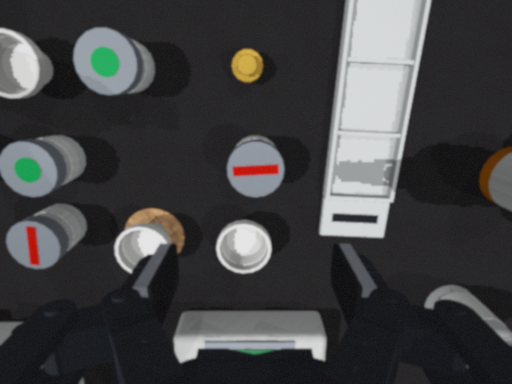

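Wrist view: a red bar jar at (255,171), a dish at (244,246), and the mat dish at (145,250). The reject tray dividers run at rows ~64, ~132 and ~198, with its bar mark at (355,218).

>>> {"fn": "send_rows", "kwargs": {"motion": [0,0.1,-3.5,0,0,0,0.85,0,0,-3.5,0,0,0,0.85,0,0,-3.5,0,0,0,0.85,0,0,-2.5,0,0,0,0.85,0,0,-2,0,0,0,0.85,0,0,-1.6,0,0,0,0.85,0,0,0,0,0,0,0.85,0,0,0,0,0,0,0.5,0,0,0,0,0,0,0.5,0,0,0,0,0,0,0.5,0,0,0,0,0,0,0.5,0,0,0,0,0,0,0.5]}}

```text
clock: 3.05
tcp_pos: [0.5663, 0.1794, 0.0354]
eef_rot: [3.141, 0.001, 3.141]
ft_force: [0.1, 0.8, -0.1]
grip_width: 0.0428
grip_force: 0.0
```

```bash
python3 - <<'E'
from st import *
go(.566,.178,.034)
c={'K':ctrl.camera_info('wrist')['K'],'dist':ctrl.camera_info('wrist')['dist'],'xyz':[.48923,.1786,.37317],'rotation':None}
# rotation at picture time: derive from current (tool orientation unchanged)
c['rotation']=ctrl.camera_info('wrist')['rotation']
p=ray('wrist',[(347,62),(415,65),(338,130),(405,135),(331,196),(393,201)],.016,c)[:,:2];print(p.round(4))
m=p.reshape(3,2,2).mean(1);print(m.round(4),np.linalg.norm(np.diff(m,axis=0),axis=1),(m[:-1]+m[1:])/2)
E
```

```text
t 3.05 tcp [56.63 17.94  3.54] d cm [-0.03 -0.14 -0.14] rot [1.800e+02 1.000e-01 1.799e+02] F [ 0.1  0.8 -0.1] w 0.0428
[[0.4617 0.2751]
 [0.4647 0.3463]
 [0.5318 0.2713]
 [0.5373 0.3462]
 [0.6088 0.2691]
 [0.6151 0.343 ]]
[[0.4632 0.3107]
 [0.5345 0.3087]
 [0.612  0.3061]] [0.07134068 0.07748181] [[0.49886351 0.309706  ]
 [0.57323832 0.30739252]]
```

The opening is 42.8 mm with no force, so nothing is between the pads. I'll look.

```bash
python3 - <<'E'
from st import *
im=snap('wrist');a=snap('side')
cv2.imwrite('pics/c1.png',np.hstack([im,a])[:,:,::-1][:, :][::1]) if 0 else cv2.imwrite('pics/c1.png',cv2.resize(np.vstack([im,a]),(512,600) if 0 else (400,600))[:,:,::-1])
for o in measure('side',a):print(o)
E
```

```text
('green', array([ 0.565 , -0.0501]), 35, array([255.2, 174.1]))
('green', array([0.804 , 0.1836]), 143, array([147.3, 190.2]))
('green', array([0.4656, 0.0422]), 42, array([268.7, 202.7]))
('red', array([ 0.5629, -0.1587]), 23, array([272.3, 156.5]))
('red', array([ 0.6486, -0.0617]), 21, array([234.8, 163.6]))
('red', array([0.5664, 0.1723]), 25, array([215. , 217.1]))
('brass', array([0.4565, 0.1869]), 127, array([245.7, 242.1]))
```

View pics/c1.png

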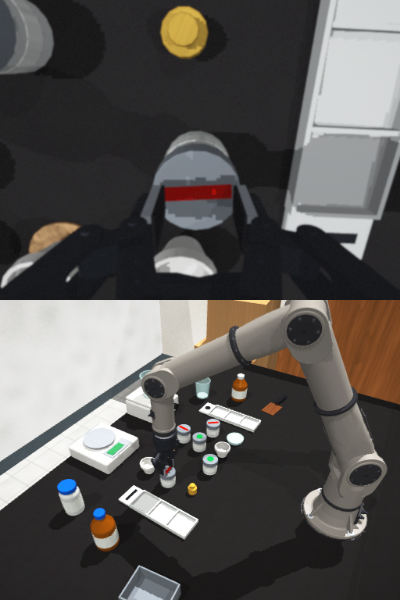

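```bash
python3 - <<'E'
from st import *
im=snap('wrist')
for o in measure('wrist',im):print(o)
go(0,0,0)
cv2.imwrite('pics/c2.png',cv2.resize(im[100:384,100:420],(800,600))[:,:,::-1])
E
```

```text
('red', array([0.5651, 0.1888]), 55, array([273.3, 246.1]))
('red', array([0.5701, 0.1702]), 66, array([236.9, 254.8]))
t 3.2 tcp [56.61 17.93  3.5 ] d cm [-56.61 -17.93  -3.5 ] rot [180.    0.  179.9] F [-0.4  0.2  0.1] w 0.0429
```

View pics/c2.png

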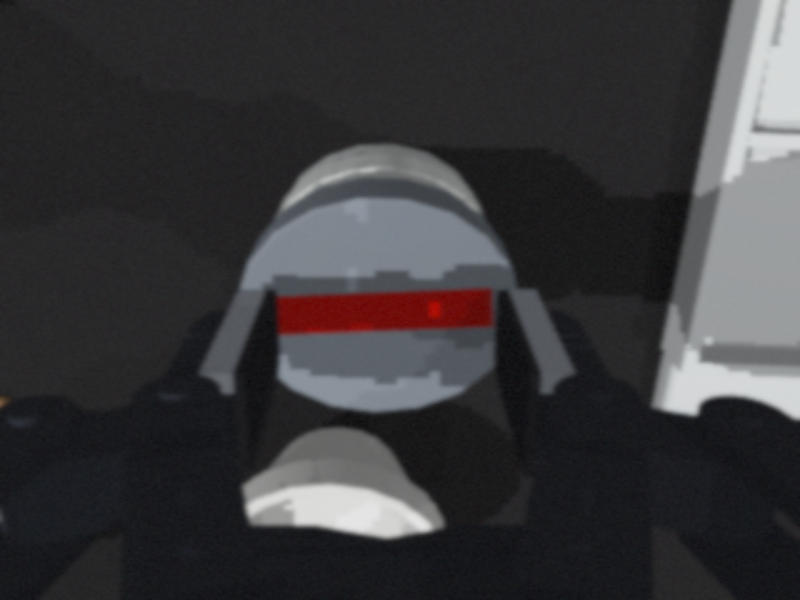

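Seen from the wrist, the fingers stand about 43 mm apart at the cap's height, yet no force shows. I'll close a little further and watch the force.

>>> {"fn": "send_rows", "kwargs": {"motion": [0,0,0,0,0,0,0.4,0,0,0,0,0,0,0.4,0,0,0,0,0,0,0.4]}}

```text
clock: 3.5
tcp_pos: [0.5659, 0.1793, 0.0348]
eef_rot: [-3.142, -0.0, 3.14]
ft_force: [-0.1, -0.5, 0.3]
grip_width: 0.0338
grip_force: 0.0
```

```bash
python3 - <<'E'
from st import *
s=ctrl.get_state();print({k:np.round(v,3) for k,v in s.items()})
im=snap('wrist')
for o in measure('wrist',im):print(o)
cv2.imwrite('pics/c3.png',cv2.resize(im[100:384,100:420],(800,600))[:,:,::-1])
E
```

```text
{'clock': np.float64(3.5), 'qpos': array([-0.527,  0.546,  0.273,  1.615, -0.167,  1.004,  1.368]), 'joint_vel': array([ 0.003,  0.001, -0.   , -0.   , -0.001,  0.001,  0.001]), 'joint_torque': array([ 3.0000e-03, -4.4296e+01,  3.4070e+00, -1.9832e+01,  1.1000e-02,
        2.0000e-03, -0.0000e+00]), 'tcp_pos': array([0.566, 0.179, 0.035]), 'eef_rot': array([-3.142, -0.   ,  3.14 ]), 'ft_force': array([-0.146, -0.541,  0.277]), 'torque': array([-0.004,  0.02 , -0.004]), 'grip_force': np.float64(0.0), 'grip_width': np.float64(0.034)}
('red', array([0.5654, 0.1909]), 58, array([277.6, 246.8]))
('red', array([0.5703, 0.1678]), 55, array([232.1, 255.5]))
```

View pics/c3.png

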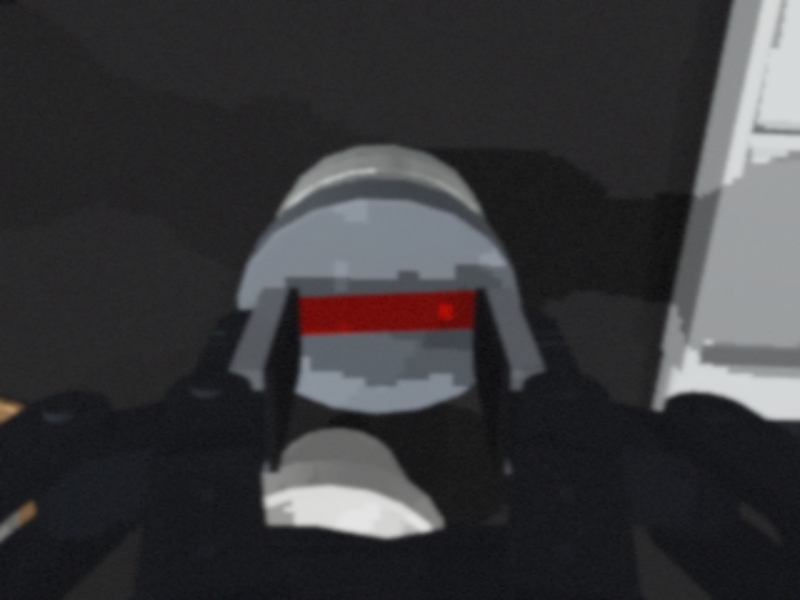

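```bash
python3 - <<'E'
from st import *
s=ctrl.get_state();c=ctrl.camera_info('wrist');R=Rot.from_euler('xyz',c['rotation']).as_matrix();print(c['xyz'],c['rotation'])
t=np.array(s['tcp_pos'])
for z in(.02,.035,.045,.055,.065,.075,.09):
  for dx in(-.011,0,.011):
    q=R.T@(np.array([t[0]+dx,t[1]+.017,z])-c['xyz']);q=q*[1,-1,-1]
    print(z,dx,np.round((np.array(c['K'])@(q/q[2]))[:2]),end='; ')
  print()
E
```

```text
[0.48957963 0.17921973 0.20774091] [-3.04902223e-01  3.03508769e-04  1.57068259e+00]
0.02 -0.011 [282. 200.]; 0.02 0 [281. 217.]; 0.02 0.011 [281. 232.]; 
0.035 -0.011 [284. 209.]; 0.035 0 [284. 226.]; 0.035 0.011 [283. 243.]; 
0.045 -0.011 [286. 215.]; 0.045 0 [285. 233.]; 0.045 0.011 [285. 251.]; 
0.055 -0.011 [287. 222.]; 0.055 0 [287. 242.]; 0.055 0.011 [286. 260.]; 
0.065 -0.011 [289. 230.]; 0.065 0 [289. 251.]; 0.065 0.011 [288. 270.]; 
0.075 -0.011 [292. 240.]; 0.075 0 [291. 261.]; 0.075 0.011 [290. 281.]; 
0.09 -0.011 [296. 256.]; 0.09 0 [295. 279.]; 0.09 0.011 [294. 301.];
```

The projection puts the tips (row ~237, width 22 mm) at z ≈ 0.07, not near the reported 0.035, so the fingers closed above the cap. I'll open, calibrate the tip height from this view, and go lower step by step, watching the force.

>>> {"fn": "send_rows", "kwargs": {"motion": [0,0,0,0,0,0,0.85,0,0,0,0,0,0,0.85,0,0,0,0,0,0,0.85,0,0,0,0,0,0,0.85,0,0,0,0,0,0,0.85,0,0,0,0,0,0,0.85,0,0,-1,0,0,0,0.85,0,0,-1,0,0,0,0.85,0,0,-0.5,0,0,0,0.85,0,0,0,0,0,0,0.85]}}

```text
clock: 4.55
tcp_pos: [0.5645, 0.1789, 0.0081]
eef_rot: [-3.141, -0.003, 3.14]
ft_force: [-0.8, -1.0, 1.3]
grip_width: 0.0728
grip_force: 0.0
```

```bash
python3 - <<'E'
from st import *
go(.566,.178,.0)
im=snap('wrist');
for o in measure('wrist',im):print(o)
a=snap('side')
cv2.imwrite('pics/c4.png',np.vstack([cv2.resize(im[100:384,80:440],(512,300)),cv2.resize(a[140:260,120:325],(512,300),interpolation=cv2.INTER_CUBIC)])[:,:,::-1])
E
```

```text
t 4.55 tcp [56.45 17.89  0.81] d cm [ 0.15 -0.09 -0.81] rot [-179.9   -0.2  179.9] F [-0.8 -1.   1.3] w 0.0728
('red', array([0.5642, 0.1838]), 138, array([265.5, 274. ]))
('red', array([0.5658, 0.1754]), 163, array([246. , 277.3]))
```

View pics/c4.png

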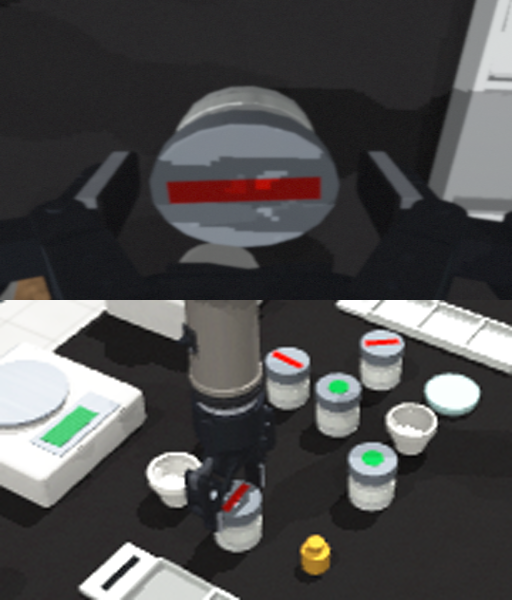

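>>> {"fn": "send_rows", "kwargs": {"motion": [0,0,0,0,0,0,0.5,0,0,0,0,0,0,0.5,0,0,0,0,0,0,0.5,0,0,0,0,0,0,0.5,0,0,0,0,0,0,0.5,0,0,0,0,0,0,0.5]}}

```text
clock: 5.25
tcp_pos: [0.5668, 0.1794, 0.0105]
eef_rot: [3.141, 0.002, 3.141]
ft_force: [1.3, -0.1, 4.5]
grip_width: 0.0565
grip_force: 43.2
```

```bash
python3 - <<'E'
from st import *
go(.566,.178,.0);print(ctrl.grip_point_offset,[a for a in dir(ctrl) if a[0]!='_'])
E
```

```text
t 5.25 tcp [56.68 17.94  1.05] d cm [-0.08 -0.14 -1.05] rot [1.800e+02 1.000e-01 1.799e+02] F [ 1.3 -0.1  4.5] w 0.0565
0.0187 ['MotionError', 'camera', 'camera_info', 'close_job', 'get_state', 'grip_point_offset']
```

Gripped: 57 mm wide at 43 N. Next I lift, carry it to the far reject nest and lower it.

>>> {"fn": "send_rows", "kwargs": {"motion": [0,0,1,0,0,0,0.5,0,0,3,0,0,0,0.5,0,0,4,0,0,0,0.5,0.2,3,0,0,0,0,0.5,0.2,3.5,0,0,0,0,0.5,0.2,3.5,0,0,0,0,0.5,0.1,2.7,0,0,0,0,0.5,0,0,0,0,0,0,0.5,0,0,-3,0,0,0,0.5,0,0,-2.5,0,0,0,0.5,0,0,-1,0,0,0,0.5,0,0,-0.6,0,0,0,0.5,0,0,-0.4,0,0,0,0.5,0,0,0,0,0,0,0.5]}}

```text
clock: 6.65
tcp_pos: [0.5733, 0.3063, 0.0153]
eef_rot: [3.141, 0.001, 3.14]
ft_force: [-0.0, 0.1, -2.6]
grip_width: 0.0567
grip_force: 43.2
```

```bash
python3 - <<'E'
from st import *
go(.574,.306,.0145)
im=snap('wrist','w2')
for o in measure('top'):print(o)
E
```

```text
t 6.65 tcp [57.33 30.63  1.53] d cm [ 0.07 -0.03 -0.08] rot [180.    0.  179.9] F [-0.   0.1 -2.6] w 0.0567
('green', array([0.8032, 0.1813]), 129, array([196.9, 124. ]))
('green', array([ 0.5646, -0.049 ]), 38, array([261.7, 188.2]))
('green', array([0.4643, 0.0423]), 40, array([235.3, 217. ]))
('red', array([ 0.648, -0.062]), 27, array([265.1, 165. ]))
('red', array([ 0.5611, -0.1595]), 30, array([293.5, 189. ]))
('brass', array([0.4624, 0.1683]), 67, array([199.5, 218.9]))
```

View pics/w2.png

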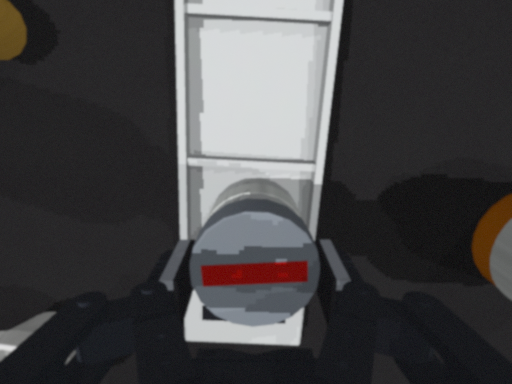

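The jar is centred in the nest, with its body between the walls. I'll release it and go hover over the red jar at (0.648,-0.062).

>>> {"fn": "send_rows", "kwargs": {"motion": [0,0,-0.1,0,0,0,0.5,0,0,0,0,0,0,0.85,0,0,0,0,0,0,0.85,0,0,0,0,0,0,0.85,0,0,2,0,0,0,0.85,0,0,4,0,0,0,0.85,0.75,-3.68,0,0,0,0,0.85,0.75,-3.68,0,0,0,0,0.85,0.75,-3.68,0,0,0,0,0.85,0.75,-3.68,0,0,0,0,0.85,0.75,-3.68,0,0,0,0,0.85,0.75,-3.68,0,0,0,0,0.85,0.75,-3.68,0,0,0,0,0.85,0.75,-3.68,0,0,0,0,0.85,0.75,-3.68,0,0,0,0,0.85,0.75,-3.68,0,0,0,0,0.85,0,0,0,0,0,0,0.85,0,0,0,0,0,0,0.85]}}

```text
clock: 8.55
tcp_pos: [0.6479, -0.0636, 0.074]
eef_rot: [-3.141, 0.0, 3.137]
ft_force: [0.2, 0.1, -0.9]
grip_width: 0.0722
grip_force: 0.0
```

```bash
cat > look.py <<'E'
from st import *
t=[float(a) for a in sys.argv[1:4]]
go(*t)
for n in('wrist','top'):
    print(n)
    for o in measure(n):
        if not(o[1][0]>.78): print(' ',o[0],o[1],o[2])
E
python3 look.py .6485 -.062 .01
```

```text
t 8.55 tcp [64.79 -6.36  7.4 ] d cm [ 0.06  0.16 -6.4 ] rot [-180.     0.   179.7] F [ 0.2  0.1 -0.9] w 0.0722
wrist
  green [ 0.5644 -0.0481] 1765
  red [ 0.5612 -0.159 ] 1426
  red [ 0.6478 -0.0603] 951
top
  red [0.5742 0.3062] 32
  red [ 0.5611 -0.1595] 30
  brass [0.4623 0.1686] 68
```

>>> {"fn": "send_rows", "kwargs": {"motion": [0,0.2,-2.4,0,0,0,0.85,0,0,-2,0,0,0,0.85,0,0,-1.4,0,0,0,0.85,0,0,-0.6,0,0,0,0.85,0,0,0,0,0,0,0.85,0,0,0,0,0,0,0.5,0,0,0,0,0,0,0.5,0,0,0,0,0,0,0.5,0,0,0,0,0,0,0.5,0,0,0,0,0,0,0.5,0,0,1,0,0,0,0.5,0,0,3,0,0,0,0.5,0,0,4,0,0,0,0.5,0,0,0,0,0,0,0.5,0,0,0,0,0,0,0.5]}}

```text
clock: 10.15
tcp_pos: [0.6482, -0.0596, 0.0908]
eef_rot: [3.141, 0.001, 3.141]
ft_force: [0.1, -0.2, -1.0]
grip_width: 0.0566
grip_force: 42.9
```

```bash
python3 look.py .4985 .309 .0145
```

```text
t 10.15 tcp [64.82 -5.96  9.08] d cm [-14.97  36.86  -7.63] rot [1.800e+02 1.000e-01 1.799e+02] F [ 0.1 -0.2 -1. ] w 0.0566
wrist
  green [ 0.5631 -0.0502] 1467
  red [ 0.5596 -0.1604] 1176
  red [ 0.6934 -0.0592] 1941
top
  red [0.5742 0.3062] 32
  red [ 0.5613 -0.1596] 29
  brass [0.4623 0.1686] 68
```

>>> {"fn": "send_rows", "kwargs": {"motion": [-1.36,3.37,0,0,0,0,0.5,-1.36,3.37,0,0,0,0,0.5,-1.36,3.37,0,0,0,0,0.5,-1.36,3.37,0,0,0,0,0.5,-1.36,3.37,0,0,0,0,0.5,-1.36,3.37,0,0,0,0,0.5,-1.36,3.37,0,0,0,0,0.5,-1.36,3.37,0,0,0,0,0.5,-1.36,3.37,0,0,0,0,0.5,-1.36,3.37,0,0,0,0,0.5,-1.36,3.37,0,0,0,0,0.5,0,0,0,0,0,0,0.5,0,0,-3,0,0,0,0.5,0,0,-2.5,0,0,0,0.5,0,0,-1,0,0,0,0.5,0,0,-0.6,0,0,0,0.5,0,0,-0.4,0,0,0,0.5,0,0,0,0,0,0,0.5]}}

```text
clock: 12.05
tcp_pos: [0.4991, 0.3111, 0.0157]
eef_rot: [3.141, 0.001, 3.14]
ft_force: [1.3, -0.4, -1.6]
grip_width: 0.0565
grip_force: 43.2
```

```bash
python3 look.py .4985 .309 .0145
```

```text
t 12.05 tcp [49.91 31.11  1.57] d cm [-0.06 -0.21 -0.12] rot [1.800e+02 1.000e-01 1.799e+02] F [ 1.3 -0.4 -1.6] w 0.0565
wrist
  red [0.484 0.313] 487
  red [0.5187 0.3095] 526
  brass [0.4564 0.1892] 111
  brass [0.4737 0.1853] 120
top
  green [ 0.5646 -0.049 ] 38
  green [0.4643 0.0423] 40
  red [0.5742 0.3062] 32
  red [ 0.5611 -0.1595] 30
  brass [0.4624 0.1681] 66
```

>>> {"fn": "send_rows", "kwargs": {"motion": [0,0,-0.15,0,0,0,0.5,0,0,0,0,0,0,0.85,0,0,0,0,0,0,0.85,0,0,0,0,0,0,0.85,0,0,2,0,0,0,0.85,0,0,4,0,0,0,0.85,0.52,-3.92,0,0,0,0,0.85,0.52,-3.92,0,0,0,0,0.85,0.52,-3.92,0,0,0,0,0.85,0.52,-3.92,0,0,0,0,0.85,0.52,-3.92,0,0,0,0,0.85,0.52,-3.92,0,0,0,0,0.85,0.52,-3.92,0,0,0,0,0.85,0.52,-3.92,0,0,0,0,0.85,0.52,-3.92,0,0,0,0,0.85,0.52,-3.92,0,0,0,0,0.85,0.52,-3.92,0,0,0,0,0.85,0.52,-3.92,0,0,0,0,0.85,0,0,0,0,0,0,0.85,0,0,0,0,0,0,0.85]}}

```text
clock: 14.15
tcp_pos: [0.5603, -0.1609, 0.0731]
eef_rot: [-3.141, -0.0, 3.137]
ft_force: [0.2, 0.5, -0.0]
grip_width: 0.0725
grip_force: 0.0
```

```bash
python3 look.py .5615 -.1594 .01; python3 -c "
from h import *
snap('wrist','w3')"
```

```text
t 14.15 tcp [ 56.03 -16.09   7.31] d cm [ 0.12  0.15 -6.31] rot [-180.    -0.   179.7] F [ 0.2  0.5 -0. ] w 0.0725
wrist
  green [ 0.5644 -0.0479] 1217
  red [ 0.5484 -0.1684] 276
  red [ 0.5707 -0.1519] 388
top
  green [ 0.5646 -0.049 ] 36
  green [0.4643 0.0423] 40
  red [0.5742 0.3062] 32
  red [0.5    0.3139] 34
  brass [0.4625 0.1694] 60
```

View pics/w3.png

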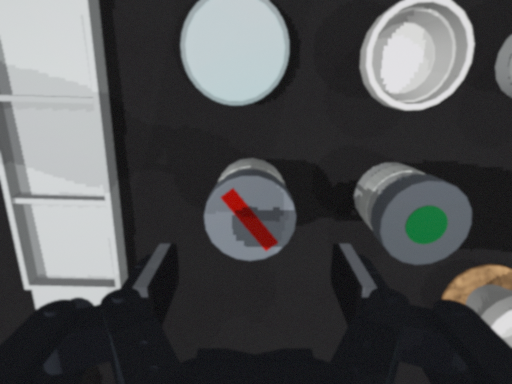

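Wrist view: the red jar at (250,218) is centred between the fingers. The pass tray dividers are at (18–105,198) and (30–115,282).

```bash
python3 - <<'E'
from h import *
p=ray('wrist',[(0,96),(98,100),(16,199),(106,198),(28,282),(117,283)],.016)[:,:2];m=p.reshape(3,2,2).mean(1)
print(p.round(4),m.round(4),np.diff(m,axis=0).round(4),((m[:-1]+m[1:])/2).round(4))
E
```

```text
[[ 0.489  -0.3328]
 [ 0.4914 -0.2657]
 [ 0.5641 -0.3384]
 [ 0.5632 -0.27  ]
 [ 0.6369 -0.3445]
 [ 0.6377 -0.271 ]] [[ 0.4902 -0.2992]
 [ 0.5637 -0.3042]
 [ 0.6373 -0.3078]] [[ 0.0734 -0.005 ]
 [ 0.0736 -0.0036]] [[ 0.5269 -0.3017]
 [ 0.6005 -0.306 ]]
```

>>> {"fn": "send_rows", "kwargs": {"motion": [0.1,0.15,-2.4,0,0,0,0.85,0,0,-2,0,0,0,0.85,0,0,-1.3,0,0,0,0.85,0,0,-0.6,0,0,0,0.85,0,0,0,0,0,0,0.85,0,0,0,0,0,0,0.5,0,0,0,0,0,0,0.5,0,0,0,0,0,0,0.5,0,0,0,0,0,0,0.5,0,0,0,0,0,0,0.5,0,0,1,0,0,0,0.5,0,0,3,0,0,0,0.5,0,0,4,0,0,0,0.5,0,0,0,0,0,0,0.5,0,0,0,0,0,0,0.5]}}

```text
clock: 15.8
tcp_pos: [0.5619, -0.1579, 0.0911]
eef_rot: [-3.142, 0.001, 3.141]
ft_force: [-0.3, -0.6, -2.2]
grip_width: 0.0562
grip_force: 43.0
```

```bash
python3 look.py .4225 .3115 .0145
```

```text
t 15.8 tcp [ 56.19 -15.79   9.11] d cm [-13.94  46.94  -7.66] rot [-1.800e+02  1.000e-01  1.799e+02] F [-0.3 -0.6 -2.2] w 0.0562
wrist
  green [ 0.5626 -0.0504] 1049
  red [ 0.5853 -0.1746] 522
  red [ 0.6277 -0.141 ] 220
top
  green [ 0.5648 -0.0488] 37
  green [0.4643 0.0423] 40
  red [0.5742 0.3062] 32
  red [0.5    0.3139] 34
  brass [0.4622 0.1688] 63
```

>>> {"fn": "send_rows", "kwargs": {"motion": [-1.16,3.88,0,0,0,0,0.5,-1.16,3.88,0,0,0,0,0.5,-1.16,3.88,0,0,0,0,0.5,-1.16,3.88,0,0,0,0,0.5,-1.16,3.88,0,0,0,0,0.5,-1.16,3.88,0,0,0,0,0.5,-1.16,3.88,0,0,0,0,0.5,-1.16,3.88,0,0,0,0,0.5,-1.16,3.88,0,0,0,0,0.5,-1.16,3.88,0,0,0,0,0.5,-1.16,3.88,0,0,0,0,0.5,-1.16,3.88,0,0,0,0,0.5,0,0,0,0,0,0,0.5,0,0,-3,0,0,0,0.5,0,0,-2.5,0,0,0,0.5,0,0,-1,0,0,0,0.5,0,0,-0.6,0,0,0,0.5,0,0,-0.4,0,0,0,0.5,0,0,0,0,0,0,0.5]}}

```text
clock: 17.8
tcp_pos: [0.4232, 0.3079, 0.0161]
eef_rot: [3.141, 0.001, 3.14]
ft_force: [0.9, -0.4, -0.6]
grip_width: 0.0564
grip_force: 43.3
```

```bash
python3 look.py .4225 .3115 .0145
```

```text
t 17.8 tcp [42.32 30.79  1.61] d cm [-0.07  0.36 -0.16] rot [1.800e+02 1.000e-01 1.799e+02] F [ 0.9 -0.4 -0.6] w 0.0564
wrist
  red [0.4247 0.3072] 1975
  brass [0.4446 0.1944] 1389
  brass [0.4601 0.1773] 491
top
  green [ 0.5646 -0.049 ] 38
  green [0.4643 0.0423] 40
  red [0.5742 0.3062] 32
  red [0.5    0.3139] 34
  brass [0.4624 0.1683] 67
```

>>> {"fn": "send_rows", "kwargs": {"motion": [0,0.2,0,0,0,0,0.5,0,0,-0.15,0,0,0,0.5,0,0,0,0,0,0,0.85,0,0,0,0,0,0,0.85,0,0,0,0,0,0,0.85,0,0,2,0,0,0,0.85,0,0,4,0,0,0,0.85,0.52,-3.35,0,0,0,0,0.85,0.52,-3.35,0,0,0,0,0.85,0.52,-3.35,0,0,0,0,0.85,0.52,-3.35,0,0,0,0,0.85,0.52,-3.35,0,0,0,0,0.85,0.52,-3.35,0,0,0,0,0.85,0.52,-3.35,0,0,0,0,0.85,0.52,-3.35,0,0,0,0,0.85,0,0,0,0,0,0,0.85,0,0,0,0,0,0,0.85]}}

```text
clock: 19.6
tcp_pos: [0.4642, 0.0409, 0.0738]
eef_rot: [3.141, -0.0, 3.138]
ft_force: [-0.1, 1.2, 0.3]
grip_width: 0.0723
grip_force: 0.0
```

```bash
python3 look.py .465 .042 .01
```

```text
t 19.6 tcp [46.42  4.09  7.38] d cm [ 0.08  0.11 -6.38] rot [180.   -0.  179.8] F [-0.1  1.2  0.3] w 0.0723
wrist
  green [0.4643 0.0427] 1191
  brass [0.4583 0.1584] 1590
top
  green [ 0.5646 -0.049 ] 38
  red [0.5742 0.3062] 32
  red [0.5005 0.3141] 32
  red [0.4229 0.313 ] 30
  brass [0.4628 0.1698] 60
```

>>> {"fn": "send_rows", "kwargs": {"motion": [0,0.15,-2.4,0,0,0,0.85,0,0,-2,0,0,0,0.85,0,0,-1.4,0,0,0,0.85,0,0,-0.6,0,0,0,0.85,0,0,0,0,0,0,0.85,0,0,0,0,0,0,0.5,0,0,0,0,0,0,0.5,0,0,0,0,0,0,0.5,0,0,0,0,0,0,0.5,0,0,0,0,0,0,0.5,0,0,1,0,0,0,0.5,0,0,3,0,0,0,0.5,0,0,4,0,0,0,0.5,0,0,0,0,0,0,0.5,0,0,0,0,0,0,0.5]}}

```text
clock: 21.2
tcp_pos: [0.4644, 0.0432, 0.0906]
eef_rot: [3.141, 0.001, 3.14]
ft_force: [0.7, -0.5, -1.9]
grip_width: 0.0568
grip_force: 43.0
```

```bash
python3 look.py .602 -.3075 .0145
```

```text
t 21.2 tcp [46.44  4.32  9.06] d cm [ 13.76 -35.07  -7.61] rot [1.800e+02 1.000e-01 1.799e+02] F [ 0.7 -0.5 -1.9] w 0.0568
wrist
  green [0.512  0.0429] 2395
  brass [0.4575 0.1585] 1549
top
  green [ 0.5646 -0.049 ] 38
  red [0.5742 0.3062] 32
  red [0.5005 0.3141] 32
  red [0.4229 0.313 ] 30
  brass [0.4625 0.1696] 59
```

>>> {"fn": "send_rows", "kwargs": {"motion": [1.37,-3.5,0,0,0,0,0.5,1.37,-3.5,0,0,0,0,0.5,1.37,-3.5,0,0,0,0,0.5,1.37,-3.5,0,0,0,0,0.5,1.37,-3.5,0,0,0,0,0.5,1.37,-3.5,0,0,0,0,0.5,1.37,-3.5,0,0,0,0,0.5,1.37,-3.5,0,0,0,0,0.5,1.37,-3.5,0,0,0,0,0.5,1.37,-3.5,0,0,0,0,0.5,0,0,0,0,0,0,0.5,0,0,-3,0,0,0,0.5,0,0,-2.5,0,0,0,0.5,0,0,-1,0,0,0,0.5,0,0,-0.6,0,0,0,0.5,0,0,-0.4,0,0,0,0.5,0,0,0,0,0,0,0.5]}}

```text
clock: 23.0
tcp_pos: [0.6017, -0.3069, 0.0157]
eef_rot: [-3.141, 0.001, 3.141]
ft_force: [0.3, 0.3, -0.3]
grip_width: 0.0567
grip_force: 43.3
```

```bash
python3 look.py .602 -.3075 .0145;python3 -c "
from h import *
snap('wrist','w4')"
```

```text
t 23.0 tcp [ 60.17 -30.69   1.57] d cm [ 0.03 -0.06 -0.12] rot [-1.8e+02  1.0e-01  1.8e+02] F [ 0.3  0.3 -0.3] w 0.0567
wrist
  green [ 0.6048 -0.3086] 1778
top
  green [ 0.5646 -0.049 ] 36
  red [0.5742 0.3062] 32
  red [0.5    0.3139] 34
  red [0.4223 0.3127] 31
  brass [0.4625 0.1694] 58
```

View pics/w4.png

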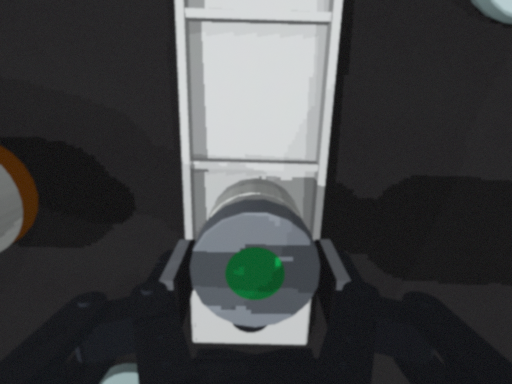

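The jar is centred over the far pass nest, with its base between the walls. I'll release it and hover over the other green jar.

>>> {"fn": "send_rows", "kwargs": {"motion": [0,0,-0.15,0,0,0,0.5,0,0,0,0,0,0,0.85,0,0,0,0,0,0,0.85,0,0,0,0,0,0,0.85,0,0,2,0,0,0,0.85,0,0,4,0,0,0,0.85,-0.46,3.22,0,0,0,0,0.85,-0.46,3.22,0,0,0,0,0.85,-0.46,3.22,0,0,0,0,0.85,-0.46,3.22,0,0,0,0,0.85,-0.46,3.22,0,0,0,0,0.85,-0.46,3.22,0,0,0,0,0.85,-0.46,3.22,0,0,0,0,0.85,-0.46,3.22,0,0,0,0,0.85,0,0,0,0,0,0,0.85,0,0,0,0,0,0,0.85]}}

```text
clock: 24.75
tcp_pos: [0.5644, -0.0481, 0.0733]
eef_rot: [-3.142, 0.0, -3.14]
ft_force: [1.1, -1.0, 0.4]
grip_width: 0.0725
grip_force: 0.0
```

```bash
python3 look.py .5645 -.049 .01
```

```text
t 24.75 tcp [56.44 -4.81  7.33] d cm [ 0.01 -0.09 -6.33] rot [-180.     0.  -179.9] F [ 1.1 -1.   0.4] w 0.0725
wrist
  green [ 0.5647 -0.0522] 1216
top
  green [ 0.603  -0.3071] 40
  red [0.5742 0.3062] 32
  red [0.5    0.3139] 34
  red [0.4229 0.313 ] 30
  brass [0.4623 0.1686] 68
```

>>> {"fn": "send_rows", "kwargs": {"motion": [0,-0.2,-2.4,0,0,0,0.85,0,0,-2,0,0,0,0.85,0,0,-1.4,0,0,0,0.85,0,0,-0.6,0,0,0,0.85,0,0,0,0,0,0,0.85,0,0,0,0,0,0,0.5,0,0,0,0,0,0,0.5,0,0,0,0,0,0,0.5,0,0,0,0,0,0,0.5,0,0,0,0,0,0,0.5,0,0,1,0,0,0,0.5,0,0,3,0,0,0,0.5,0,0,4,0,0,0,0.5,0,0,0,0,0,0,0.5,0,0,0,0,0,0,0.5]}}

```text
clock: 26.35
tcp_pos: [0.5645, -0.051, 0.0901]
eef_rot: [3.141, 0.001, 3.141]
ft_force: [0.2, 0.3, -1.9]
grip_width: 0.0565
grip_force: 42.9
```

```bash
python3 look.py .527 -.304 .0145
```

```text
t 26.35 tcp [56.45 -5.1   9.01] d cm [ -3.75 -25.3   -7.56] rot [1.8e+02 1.0e-01 1.8e+02] F [ 0.2  0.3 -1.9] w 0.0565
wrist
  green [ 0.6116 -0.0508] 2427
top
  green [ 0.603  -0.3071] 40
  red [0.5742 0.3062] 32
  red [0.5006 0.3139] 33
  red [0.4229 0.313 ] 30
  brass [0.4623 0.1686] 68
```

>>> {"fn": "send_rows", "kwargs": {"motion": [-0.47,-3.16,0,0,0,0,0.5,-0.47,-3.16,0,0,0,0,0.5,-0.47,-3.16,0,0,0,0,0.5,-0.47,-3.16,0,0,0,0,0.5,-0.47,-3.16,0,0,0,0,0.5,-0.47,-3.16,0,0,0,0,0.5,-0.47,-3.16,0,0,0,0,0.5,-0.47,-3.16,0,0,0,0,0.5,0,0,0,0,0,0,0.5,0,0,-3,0,0,0,0.5,0,0,-2.5,0,0,0,0.5,0,0,-1.2,0,0,0,0.5,0,0,-0.5,0,0,0,0.5,0,0,-0.4,0,0,0,0.5,0,0,0,0,0,0,0.5,0,0,0,0,0,0,0.85,0,0,0,0,0,0,0.85,0,0,0,0,0,0,0.85,0,0,2,0,0,0,0.85,0,0,4,0,0,0,0.85]}}

```text
clock: 28.45
tcp_pos: [0.5241, -0.302, 0.0704]
eef_rot: [3.138, -0.007, 3.141]
ft_force: [0.6, 1.0, -0.3]
grip_width: 0.0729
grip_force: 0.0
```

```bash
cat > dish.py <<'E'
from st import *
def dishes(n='top',z=.045):
    im=snap(n);info=ctrl.camera_info(n)
    h=cv2.cvtColor(im,cv2.COLOR_RGB2HSV).astype(int);w=(h[...,1]<45)&(h[...,2]>130)
    for c,a,m in blobs(w,80,15000):
        p=ray(n,[c],z,info)[0]
        if not(.35<p[0]<.75 and abs(p[1])<.24): continue
        k=max(cv2.findContours(m.astype(np.uint8),0,1)[0],key=len).reshape(-1,2)
        q=ray(n,k,z,info)[:,:2]
        print(n,a,c.round(0),'hull circ',[np.round(v,4) for v in cv2.minEnclosingCircle(q.astype(np.float32))])
if __name__=='__main__':
    dishes();dishes('side');dishes('wrist')
E
python3 look.py .464 -.058 .01; python3 dish.py
```

```text
t 28.45 tcp [ 52.41 -30.2    7.04] d cm [-6.01 24.4  -6.04] rot [179.8  -0.4 179.9] F [ 0.6  1.  -0.3] w 0.0729
wrist
  green [ 0.5393 -0.3087] 1282
  green [ 0.6213 -0.3121] 943
top
  green [ 0.6032 -0.3069] 39
  red [0.5742 0.3062] 32
  red [0.5    0.3139] 34
  red [0.4223 0.3127] 31
  brass [0.4623 0.1686] 68
top 248 [201. 163.] hull circ [array([0.6629, 0.1636]), np.float64(0.0328)]
top 254 [233. 162.] hull circ [array([0.6649, 0.0498]), np.float64(0.0327)]
top 268 [265. 218.] hull circ [array([ 0.4632, -0.0602]), np.float64(0.0326)]
top 269 [294. 220.] hull circ [array([ 0.4538, -0.1659]), np.float64(0.0351)]
side 283 [301. 177.] hull circ [array([ 0.4447, -0.1312]), np.float64(0.0402)]
side 323 [211. 187.] hull circ [array([0.6564, 0.0586]), np.float64(0.0475)]
side 316 [284. 190.] hull circ [array([ 0.4589, -0.045 ]), np.float64(0.0471)]
side 368 [190. 210.] hull circ [array([0.6559, 0.1787]), np.float64(0.0458)]
wrist 8977 [446.  97.] hull circ [array([ 0.4558, -0.1886]), np.float64(0.0326)]
```

All jars are placed. Next is the dish at about (0.463,-0.060): I'll hover higher for a wrist check.

>>> {"fn": "send_rows", "kwargs": {"motion": [-0.75,3.03,0.5,0,0,0,0.92,-0.75,3.03,0.5,0,0,0,0.92,-0.75,3.03,0.5,0,0,0,0.92,-0.75,3.03,0.5,0,0,0,0.92,-0.75,3.03,0.5,0,0,0,0.92,-0.75,3.03,0.5,0,0,0,0.92,-0.75,3.03,0,0,0,0,0.92,-0.75,3.03,0,0,0,0,0.92,0,0,0,0,0,0,0.92,0,0,0,0,0,0,0.92]}}

```text
clock: 29.7
tcp_pos: [0.4657, -0.0607, 0.1023]
eef_rot: [-3.142, -0.002, -3.14]
ft_force: [0.5, -0.7, 0.5]
grip_width: 0.0786
grip_force: 0.0
```

```bash
python3 look.py .4632 -.0602 .0; python3 dish.py;python3 -c "
from h import *
snap('wrist','w5')"
```

```text
t 29.7 tcp [46.57 -6.07 10.23] d cm [ -0.25   0.05 -10.23] rot [-1.800e+02 -1.000e-01 -1.799e+02] F [ 0.5 -0.7  0.5] w 0.0786
wrist
top
  green [ 0.603  -0.3071] 40
  green [ 0.5277 -0.3041] 37
  red [0.5742 0.3062] 32
  red [0.5    0.3139] 34
  red [0.4229 0.313 ] 30
  brass [0.4624 0.1695] 60
top 248 [201. 163.] hull circ [array([0.6629, 0.1636]), np.float64(0.0328)]
top 254 [233. 162.] hull circ [array([0.6649, 0.0498]), np.float64(0.0327)]
top 3129 [269. 220.] hull circ [array([ 0.45  , -0.0676]), np.float64(0.1899)]
top 323 [296. 221.] hull circ [array([ 0.4529, -0.1667]), np.float64(0.0356)]
side 285 [301. 177.] hull circ [array([ 0.4458, -0.1303]), np.float64(0.0406)]
side 324 [211. 187.] hull circ [array([0.6564, 0.0586]), np.float64(0.0475)]
side 320 [284. 190.] hull circ [array([ 0.4589, -0.045 ]), np.float64(0.0471)]
side 368 [190. 210.] hull circ [array([0.6559, 0.1787]), np.float64(0.0458)]
wrist 5673 [127. 173.] hull circ [array([ 0.4506, -0.1584]), np.float64(0.0325)]
wrist 5114 [256. 190.] hull circ [array([ 0.4643, -0.0617]), np.float64(0.0322)]
```

View pics/w5.png

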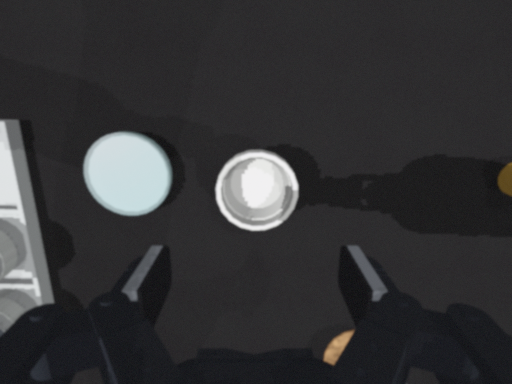

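Wrist view: the dish at (257,190) is centred between the fingers, and its lip radius reads 32.2 mm, as it should.

>>> {"fn": "send_rows", "kwargs": {"motion": [-0.15,0,-3,0,0,0,0.92,0,0,-3,0,0,0,0.92,0,0,-2,0,0,0,0.92,0,0,-1.2,0,0,0,0.92,0,0,-0.6,0,0,0,0.92,0,0,-0.4,0,0,0,0.92,0,0,0,0,0,0,0.92,0,0,0,0,0,0,0.6,0,0,0,0,0,0,0.6,0,0,0,0,0,0,0.6,0,0,0,0,0,0,0.6,0,0,0,0,0,0,0.6], "grip_force": 30}}

```text
clock: 31.2
tcp_pos: [0.4662, -0.0616, 0.0027]
eef_rot: [3.141, 0.002, 3.141]
ft_force: [-1.1, 0.5, 5.4]
grip_width: 0.0614
grip_force: 31.5
```

```bash
python3 look.py .6649 .0498 .0
```

```text
t 31.2 tcp [46.62 -6.16  0.27] d cm [19.87 11.14 -0.27] rot [1.8e+02 1.0e-01 1.8e+02] F [-1.1  0.5  5.4] w 0.0614
wrist
top
  green [ 0.603  -0.3071] 40
  green [ 0.5277 -0.3041] 37
  red [0.5742 0.3062] 32
  red [0.5    0.3139] 34
  red [0.4223 0.3127] 31
  brass [0.4627 0.1696] 59
```

>>> {"fn": "send_rows", "kwargs": {"motion": [0,0,1,0,0,0,0.6,0,0,3,0,0,0,0.6,0,0,4,0,0,0,0.6,2.8,0,0,0,0,0,0.6,2.8,0,0,0,0,0,0.6,2.8,0,0,0,0,0,0.6,2.8,0,0,0,0,0,0.6,2.8,0,0,0,0,0,0.6,2.8,0,0,0,0,0,0.6,2.8,0,0,0,0,0,0.6,0,0,0,0,0,0,0.6,0,0,0,0,0,0,0.6,0,0,0,0,0,0,0.6]}}

```text
clock: 32.6
tcp_pos: [0.6602, -0.0618, 0.0815]
eef_rot: [-3.142, -0.001, 3.14]
ft_force: [-0.8, -0.7, -0.9]
grip_width: 0.0613
grip_force: 33.2
```

```bash
python3 - <<'E'
from dish import *
go(.664,.0498,.0265)
dishes('wrist',.049); dishes('wrist',.045+.08); dishes('top',.049)
snap('wrist','w6')
E
```

```text
t 32.6 tcp [66.02 -6.18  8.15] d cm [ 0.38 11.16 -5.5 ] rot [-1.800e+02 -1.000e-01  1.799e+02] F [-0.8 -0.7 -0.9] w 0.0613
wrist 6764 [412. 208.] hull circ [array([0.6617, 0.0458]), np.float64(0.0353)]
wrist 352 [  3. 210.] hull circ [array([ 0.6579, -0.2359]), np.float64(0.0202)]
wrist 165 [508. 193.] hull circ [array([0.6502, 0.1116]), np.float64(0.0107)]
wrist 13621 [254. 253.] hull circ [array([ 0.6987, -0.0614]), np.float64(0.0521)]
wrist 508 [342. 265.] hull circ [array([ 0.7069, -0.0014]), np.float64(0.0226)]
wrist 397 [166. 266.] hull circ [array([ 0.7072, -0.1227]), np.float64(0.0218)]
wrist 6757 [412. 208.] hull circ [array([0.6333, 0.0059]), np.float64(0.0222)]
wrist 355 [  3. 210.] hull circ [array([ 0.6307, -0.1716]), np.float64(0.0128)]
wrist 173 [508. 193.] hull circ [array([0.6259, 0.0476]), np.float64(0.0068)]
wrist 13622 [254. 253.] hull circ [array([ 0.6565, -0.0617]), np.float64(0.0329)]
wrist 505 [342. 265.] hull circ [array([ 0.6616, -0.0239]), np.float64(0.0142)]
wrist 406 [167. 266.] hull circ [array([ 0.6618, -0.1002]), np.float64(0.014)]
wrist 1357 [494. 326.] hull circ [array([0.6998, 0.0528]), np.float64(0.0217)]
wrist 772 [224. 336.] hull circ [array([ 0.7017, -0.0776]), np.float64(0.0115)]
wrist 799 [117. 372.] hull circ [array([ 0.7216, -0.1359]), np.float64(0.0139)]
wrist 347 [402. 374.] hull circ [array([0.7231, 0.0164]), np.float64(0.0099)]
top 219 [202. 163.] hull circ [array([0.6612, 0.1643]), np.float64(0.0317)]
top 209 [233. 162.] hull circ [array([0.663 , 0.0498]), np.float64(0.0317)]
top 326 [296. 220.] hull circ [array([ 0.4534, -0.1661]), np.float64(0.0356)]
```

View pics/w6.png

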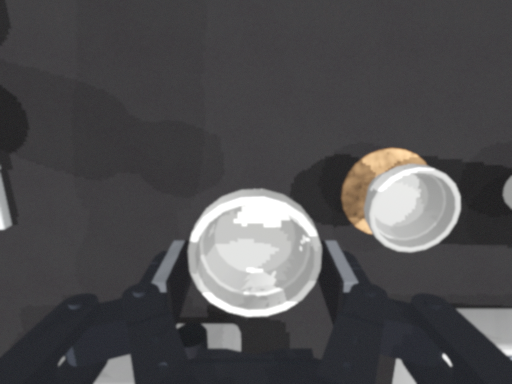

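```bash
python3 - <<'E'
from h import *
im=cv2.imread('pics/w6.png',0)
import cv2
# edge refine: profiles through rims
for nm,c,z in(('d0',(413,208),.049),('held',(254.5,253),.124)):
    # brightest-ring outer edge along rays, pick outermost pixel >150
    pts=[]
    for a in np.radians(np.arange(0,360,10)):
        r=np.arange(30,75,.5);x=c[0]+r*np.cos(a);y=c[1]+r*np.sin(a)
        v=cv2.remap(im,x.astype(np.float32)[None],y.astype(np.float32)[None],1)[0].astype(float)
        i=np.where(v>185)[0]
        if len(i): pts.append((x[i[-1]],y[i[-1]]))
    p=ray('wrist',pts,z)[:,:2]
    A=np.c_[2*p,np.ones(len(p))];b=(p**2).sum(1)
    w=np.ones(len(p),bool)
    for _ in range(4):
        s=np.linalg.lstsq(A[w],b[w],rcond=None)[0];R=np.sqrt(s[2]+s[:2]@s[:2]);e=np.linalg.norm(p-s[:2],axis=1)-R;w=abs(e)<max(.0008,1.5*np.std(e[w]))
    print(nm,s[:2].round(4),R.round(4),w.sum(),len(p))
E
```

```text
d0 [0.6635 0.048 ] 0.031 27 36
held [ 0.6585 -0.062 ] 0.0312 23 35
```

>>> {"fn": "send_rows", "kwargs": {"motion": [0.2,2.8,0,0,0,0,0.6,0.1,2.8,0,0,0,0,0.6,0.1,2.8,0,0,0,0,0.6,0.1,2.7,0,0,0,0,0.6,0,0,0,0,0,0,0.6,0,0,0,0,0,0,0.6,0,0,-1.5,0,0,0,0.6,0,0,-1.5,0,0,0,0.6,0,0,-1,0,0,0,0.6,0,0,-0.6,0,0,0,0.6,0,0,-0.4,0,0,0,0.6,0,0,-0.2,0,0,0,0.6,0,0,0,0,0,0,0.6,0,0,0,0,0,0,0.6]}}

```text
clock: 34.2
tcp_pos: [0.6667, 0.0495, 0.0299]
eef_rot: [3.141, 0.001, 3.141]
ft_force: [-0.2, 0.2, -1.3]
grip_width: 0.0612
grip_force: 33.2
```

```bash
python3 - <<'E'
from dish import *
go(.664,.0498,.0265)
a=snap('side');b=snap('wrist')
cv2.imwrite('pics/c5.png',np.vstack([cv2.resize(b[100:384,80:440],(512,300)),cv2.resize(a[140:260,120:325],(512,300),interpolation=cv2.INTER_CUBIC)])[:,:,::-1])
E
```

```text
t 34.2 tcp [66.67  4.95  2.99] d cm [-0.27  0.03 -0.34] rot [1.800e+02 1.000e-01 1.799e+02] F [-0.2  0.2 -1.3] w 0.0612
```

View pics/c5.png

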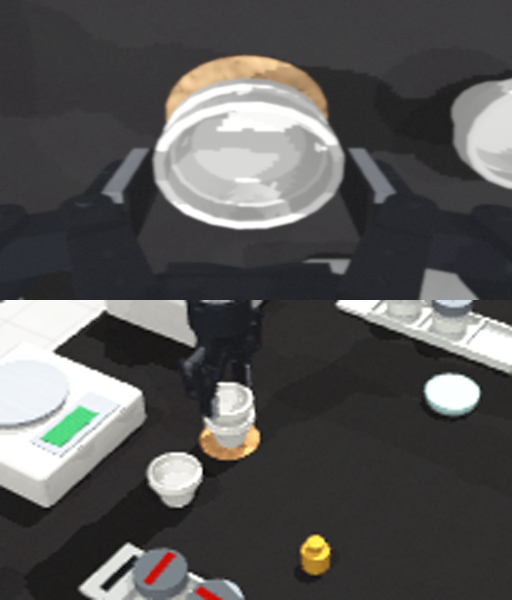

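The side view shows the dish going into the mat dish and centred. I'll lower it in small steps until it touches.

>>> {"fn": "send_rows", "kwargs": {"motion": [0,0,-0.1,0,0,0,0.6,0,0,-0.1,0,0,0,0.6,0,0,-0.1,0,0,0,0.6,0,0,0,0,0,0,0.6]}}

```text
clock: 34.7
tcp_pos: [0.6665, 0.0494, 0.027]
eef_rot: [3.141, 0.001, 3.14]
ft_force: [-0.5, -0.3, 2.7]
grip_width: 0.0613
grip_force: 33.5
```

Contact, at about 4 N. I'll release, rise and move over the last dish.

>>> {"fn": "send_rows", "kwargs": {"motion": [0,0,0,0,0,0,0.92,0,0,0,0,0,0,0.92,0,0,0,0,0,0,0.92,0,0,0,0,0,0,0.92,0,0,1.3,0,0,0,0.92,0,0,3,0,0,0,0.92,0,0,3,0,0,0,0.92,-0.1,2.9,0,0,0,0,0.92,-0.1,2.9,0,0,0,0,0.92,-0.1,2.9,0,0,0,0,0.92,-0.1,2.8,0,0,0,0,0.92,0,0,0,0,0,0,0.92,0,0,0,0,0,0,0.92]}}

```text
clock: 36.0
tcp_pos: [0.6624, 0.1653, 0.1001]
eef_rot: [-3.141, 0.001, -3.14]
ft_force: [0.5, -0.8, 0.4]
grip_width: 0.0785
grip_force: 0.0
```

```bash
cat > rim.py <<'E'
from dish import *
def rim(im,c,z,rmin=20,rmax=75,thr=185,info=None):
    g=cv2.cvtColor(im,cv2.COLOR_RGB2GRAY);pts=[]
    for a in np.radians(np.arange(0,360,10)):
        r=np.arange(rmin,rmax,.5);x=c[0]+r*np.cos(a);y=c[1]+r*np.sin(a)
        v=cv2.remap(g,x.astype(np.float32)[None],y.astype(np.float32)[None],1)[0].astype(float)
        i=np.where(v>thr)[0]
        if len(i): pts.append((x[i[-1]],y[i[-1]]))
    p=ray('wrist',pts,z,info)[:,:2];A=np.c_[2*p,np.ones(len(p))];b=(p**2).sum(1);w=np.ones(len(p),bool)
    for _ in range(4):
        s=np.linalg.lstsq(A[w],b[w],rcond=None)[0];R=np.sqrt(s[2]+s[:2]@s[:2]);e=np.linalg.norm(p-s[:2],axis=1)-R;w=abs(e)<max(.0008,1.5*np.std(e[w]))
    print('rim z',z,s[:2].round(4),'R',R.round(4),w.sum(),len(p))
E
python3 - <<'E'
from rim import *
go(.662,.164,.0)
info=ctrl.camera_info('wrist');im=snap('wrist','w7')
for o in measure('top'):print(o[:2])
dishes('top',.045);dishes('wrist',.045)
rim(im,(253,190),.045,info=info)
E
```

```text
t 36.0 tcp [66.24 16.53 10.01] d cm [ -0.04  -0.13 -10.01] rot [-1.800e+02  1.000e-01 -1.799e+02] F [ 0.5 -0.8  0.4] w 0.0785
('green', array([0.8039, 0.16  ]))
('green', array([ 0.603 , -0.3071]))
('green', array([ 0.5277, -0.3041]))
('red', array([0.5741, 0.3101]))
('red', array([0.5   , 0.3139]))
('red', array([0.4223, 0.3127]))
top 289 [233. 161.] hull circ [array([0.6687, 0.0498]), np.float64(0.0358)]
top 174 [204. 163.] hull circ [array([0.6624, 0.1624]), np.float64(0.0315)]
top 325 [296. 220.] hull circ [array([ 0.4529, -0.1667]), np.float64(0.0356)]
wrist 5111 [256. 194.] hull circ [array([0.6619, 0.1638]), np.float64(0.0322)]
wrist 6657 [ 98. 205.] hull circ [array([0.6703, 0.0433]), np.float64(0.0432)]
rim z 0.045 [0.6622 0.1636] R 0.0308 32 36
```

View pics/w7.png

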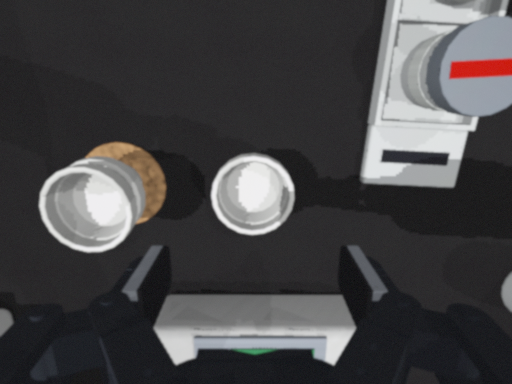

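The stack is nested upright on the mat at (86,205) and the last dish is centred at (253,193). Gripping it.

>>> {"fn": "send_rows", "kwargs": {"motion": [0,-0.15,-3,0,0,0,0.92,0,0,-3,0,0,0,0.92,0,0,-2,0,0,0,0.92,0,0,-1,0,0,0,0.92,0,0,-0.5,0,0,0,0.92,0,0,-0.3,0,0,0,0.92,0,0,0,0,0,0,0.92,0,0,0,0,0,0,0.6,0,0,0,0,0,0,0.6,0,0,0,0,0,0,0.6,0,0,0,0,0,0,0.6,0,0,0,0,0,0,0.6]}}

```text
clock: 37.4
tcp_pos: [0.6633, 0.1632, 0.0034]
eef_rot: [3.141, 0.003, 3.141]
ft_force: [-2.6, 0.4, 6.2]
grip_width: 0.0612
grip_force: 32.1
```

>>> {"fn": "send_rows", "kwargs": {"motion": [0,0,1,0,0,0,0.6,0,0,3,0,0,0,0.6,0,0,4,0,0,0,0.6,0,0,1.5,0,0,0,0.6,0,0,0,0,0,0,0.6,0,0,0,0,0,0,0.6,0,0,0,0,0,0,0.6]}}

```text
clock: 38.1
tcp_pos: [0.6603, 0.1627, 0.0934]
eef_rot: [-3.141, -0.005, 3.14]
ft_force: [-0.9, -0.2, -1.5]
grip_width: 0.0614
grip_force: 33.1
```

```bash
python3 - <<'E'
from rim import *
go(.664,.0498,.0465)
info=ctrl.camera_info('wrist');im=snap('wrist','w8')
dishes('top',.069)
h=cv2.cvtColor(im,cv2.COLOR_RGB2HSV).astype(int);w=(h[...,1]<45)&(h[...,2]>130)
for c,a,m in blobs(w,2000,20000):
    y,x=np.where(m);print(a,c.round(),x.min(),x.max(),y.min(),y.max())
rim(im,(254.5,253),.13,info=info,rmin=30)
E
```

```text
t 38.1 tcp [66.03 16.27  9.34] d cm [  0.37 -11.29  -4.69] rot [-179.9   -0.3  179.9] F [-0.9 -0.2 -1.5] w 0.0614
top 289 [233. 161.] hull circ [array([0.6604, 0.051 ]), np.float64(0.0356)]
top 325 [296. 220.] hull circ [array([ 0.4495, -0.164 ]), np.float64(0.035)]
18555 [436.  92.] 369 511 0 191
6916 [ 93. 212.] 37 145 162 259
11299 [249. 253.] 189 319 192 318
rim z 0.13 [0.6625 0.1623] R 0.0318 25 26
```

```bash
python3 - <<'E'
from rim import *
go(.664,.0498,.0465)
im=snap('wrist')
for t in(185,200,215): rim(im,(83,209),.069,thr=t,rmax=58)
for z in(.135,.1395): rim(im,(254.5,255),z,rmin=30)
E
```

```text
t 38.2 tcp [66.06 16.27  9.37] d cm [  0.34 -11.29  -4.72] rot [-179.9   -0.2  179.9] F [-0.3  0.4 -0.9] w 0.0612
rim z 0.069 [0.6656 0.0495] R 0.0308 32 36
rim z 0.069 [0.6656 0.0495] R 0.0305 33 36
rim z 0.069 [0.6655 0.0494] R 0.0301 33 35
rim z 0.135 [0.6607 0.1624] R 0.0309 25 25
rim z 0.1395 [0.6582 0.1624] R 0.0298 25 25
```

The stack rim, taken at z 0.069, reads R 30.8 mm, so it is seated. Offset to it: +0.5, -11.3 cm.

>>> {"fn": "send_rows", "kwargs": {"motion": [0.2,-2.9,0,0,0,0,0.6,0.1,-2.9,0,0,0,0,0.6,0.1,-2.8,0,0,0,0,0.6,0.1,-2.7,0,0,0,0,0.6,0,0,0,0,0,0,0.6,0,0,0,0,0,0,0.6,0,0,-1.2,0,0,0,0.6,0,0,-1.2,0,0,0,0.6,0,0,-0.8,0,0,0,0.6,0,0,-0.5,0,0,0,0.6,0,0,-0.3,0,0,0,0.6,0,0,-0.2,0,0,0,0.6,0,0,0,0,0,0,0.6,0,0,0,0,0,0,0.6]}}

```text
clock: 39.65
tcp_pos: [0.6676, 0.0499, 0.0548]
eef_rot: [3.142, 0.001, 3.14]
ft_force: [0.5, -0.4, -1.1]
grip_width: 0.0615
grip_force: 33.1
```

```bash
python3 - <<'E'
from rim import *
go(.6655,.0495,.047)
im=snap('wrist')
rim(im,(254.5,255),.092,rmin=30)
E
```

```text
t 39.65 tcp [66.76  4.99  5.48] d cm [-0.21 -0.04 -0.78] rot [1.800e+02 1.000e-01 1.799e+02] F [ 0.5 -0.4 -1.1] w 0.0615
rim z 0.092 [0.6654 0.0498] R 0.0354 20 36
```

>>> {"fn": "send_rows", "kwargs": {"motion": [0,0,-0.3,0,0,0,0.6,0,0,-0.2,0,0,0,0.6,0,0,-0.1,0,0,0,0.6,0,0,0,0,0,0,0.6]}}

```text
clock: 40.1
tcp_pos: [0.6669, 0.0499, 0.0479]
eef_rot: [-3.142, -0.001, 3.141]
ft_force: [0.7, 0.9, -0.9]
grip_width: 0.0611
grip_force: 33.1
```

>>> {"fn": "send_rows", "kwargs": {"motion": [0,0,-0.1,0,0,0,0.6,0,0,0,0,0,0,0.6]}}

```text
clock: 40.3
tcp_pos: [0.6674, 0.0499, 0.0475]
eef_rot: [3.142, 0.0, 3.141]
ft_force: [0.8, 0.2, -1.2]
grip_width: 0.0614
grip_force: 33.2
```

>>> {"fn": "send_rows", "kwargs": {"motion": [0,0,-0.1,0,0,0,0.6,0,0,0,0,0,0,0.6]}}

```text
clock: 40.5
tcp_pos: [0.6679, 0.0499, 0.0474]
eef_rot: [3.141, 0.002, 3.141]
ft_force: [-1.8, 0.8, 4.2]
grip_width: 0.0612
grip_force: 33.6
```

Contact. I'll release, rise and back off to check.

>>> {"fn": "send_rows", "kwargs": {"motion": [0,0,0,0,0,0,0.92,0,0,0,0,0,0,0.92,0,0,0,0,0,0,0.92,0,0,0,0,0,0,0.92,0,0,1.3,0,0,0,0.92,0,0,3,0,0,0,0.92,0,0,3.5,0,0,0,0.92,0,0,3,0,0,0,0.92,-1,-2.8,0,0,0,0,0.92,-1,-2.8,0,0,0,0,0.92,-1,-2.8,0,0,0,0,0.92,-1,-2.8,0,0,0,0,0.92,0,0,0,0,0,0,0.92,0,0,0,0,0,0,0.92]}}

```text
clock: 41.9
tcp_pos: [0.6275, -0.0631, 0.1555]
eef_rot: [3.141, 0.002, 3.138]
ft_force: [0.3, 0.7, 0.5]
grip_width: 0.0783
grip_force: 0.0
```

```bash
python3 - <<'E'
from rim import *
go(0,0,0)
for n in('top','side'):
    print(n)
    for o in measure(n):print(o[0],o[1],o[2])
dishes('top',.089);dishes('side',.089)
im=snap('wrist');cv2.imwrite('pics/w9.png',im[:,:,::-1])
h=cv2.cvtColor(im,cv2.COLOR_RGB2HSV).astype(int);w=(h[...,1]<45)&(h[...,2]>130)
for c,a,m in blobs(w,1500,20000):
    y,x=np.where(m);print(a,c.round(),x.min(),x.max(),y.min(),y.max(),ray('wrist',[c],.089)[0].round(3))
R=Rot.from_euler('xyz',ctrl.camera_info('wrist')['rotation']).as_matrix();c=ctrl.camera_info('wrist')
q=R.T@(np.array([.664,.0495,.089])-c['xyz'])*[1,-1,-1];px=(np.array(c['K'])@(q/q[2]))[:2];print(px)
for z in(.079,.089,.099):rim(im,px,z)
E
```

```text
t 41.9 tcp [62.75 -6.31 15.55] d cm [-62.75   6.31 -15.55] rot [1.800e+02 1.000e-01 1.798e+02] F [0.3 0.7 0.5] w 0.0783
top
green [0.8032 0.1813] 129
green [ 0.603  -0.3071] 40
green [ 0.5277 -0.3041] 37
red [0.5742 0.3062] 32
red [0.5005 0.3141] 32
red [0.4229 0.313 ] 30
brass [0.4623 0.1686] 68
side
green [ 0.6063 -0.3117] 24
green [ 0.5295 -0.3081] 25
green [0.8039 0.1836] 142
red [0.5758 0.3054] 48
red [0.502  0.3099] 58
red [0.4246 0.3087] 60
brass [0.4564 0.1873] 126
top 303 [233. 160.] hull circ [array([0.6593, 0.0496]), np.float64(0.0387)]
top 326 [296. 220.] hull circ [array([ 0.4478, -0.1615]), np.float64(0.0346)]
side 1220 [296. 149.] hull circ [array([ 0.5094, -0.2004]), np.float64(0.135)]
side 533 [211. 182.] hull circ [array([0.6425, 0.0802]), np.float64(0.0695)]
side 282 [301. 177.] hull circ [array([ 0.4252, -0.0819]), np.float64(0.0382)]
9650 [ 24. 126.] 0 62 0 229 [ 0.577 -0.229  0.089]
6069 [380. 226.] 334 426 181 287 [0.656 0.041 0.089]
1840 [473. 304.] 410 511 293 335 [0.731 0.133 0.089]
3284 [198. 332.] 155 241 304 363 [ 0.761 -0.111  0.089]
[388.3768609  234.70713511]
rim z 0.079 [0.6681 0.0437] R 0.0401 22 36
rim z 0.089 [0.6634 0.0395] R 0.0384 22 36
rim z 0.099 [0.6587 0.0353] R 0.0368 22 36
```

```bash
python3 - <<'E'
from rim import *
im=cv2.imread('pics/w9.png')[:,:,::-1].copy()
for thr in(185,205):
  for z in(.085,.089,.093):rim(im,(386,233),z,rmax=50,thr=thr,rmin=25)
# side silhouette of stack: rows of top/bottom
a=snap('side');h=cv2.cvtColor(a,cv2.COLOR_RGB2HSV).astype(int);w=(h[...,1]<45)&(h[...,2]>130)
m=[m for c,s,m in blobs(w,300,800) if abs(c[0]-211)<4][0]
for y in range(*np.where(m.any(1))[0][[0,-1]]+np.array([0,1])):
    x=np.where(m[y])[0];print(y,x.min(),x.max(),(x.min()+x.max())/2,end=' | ')
E
```

```text
rim z 0.085 [0.667  0.0434] R 0.0374 20 36
rim z 0.089 [0.6651 0.0417] R 0.0367 20 36
rim z 0.093 [0.6632 0.0399] R 0.0361 20 36
rim z 0.085 [0.6686 0.0492] R 0.032 16 32
rim z 0.089 [0.6667 0.0474] R 0.0315 16 32
rim z 0.093 [0.6648 0.0456] R 0.031 16 32
168 208 213 210.5 | 169 204 216 210.0 | 170 202 218 210.0 | 171 201 218 209.5 | 172 200 219 209.5 | 173 200 219 209.5 | 174 199 220 209.5 | 175 199 220 209.5 | 176 199 220 209.5 | 177 199 219 209.0 | 178 200 220 210.0 | 179 200 220 210.0 | 180 201 220 210.5 | 181 201 220 210.5 | 182 201 220 210.5 | 183 201 220 210.5 | 184 201 221 211.0 | 185 202 221 211.5 | 186 202 221 211.5 | 187 202 221 211.5 | 188 202 221 211.5 | 189 202 220 211.0 | 190 202 220 211.0 | 191 204 219 211.5 | 192 205 218 211.5 | 193 206 218 212.0 | 194 206 217 211.5 | 195 207 217 212.0 | 196 207 217 212.0 | 197 208 216 212.0 | 198 209 214 211.5 |
```

```bash
python3 -c "
from cell import ctrl
print(ctrl.close_job())"
```

```text
the job is handed in; nothing more can be done
None
```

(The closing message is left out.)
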